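Open the child-resistant solvent bottle on the laser table

TASK

Open the clamped solvent bottle with the red child-resistant cap: press the cap down until it is fully home, but never harder than about 20 N, and keep it pressed home while you turn it counter-clockwise (seen from above) until it lets go, about a quarter turn. Lift the cap off and set it down, not dropped, flat in the steel tray, top side up, let go of it, and leave everything else on the table where it is.

Things in the scene. Friction and masses are not known exactly. Their poses are not given: they have to be found in the camera images.
- bottle: amber bottle 72 mm in diameter with a white label, upright in a black clamp (90 mm square base) bolted to the table: it never moves. Origin on its axis at the table surface, z up. Shoulder ends 103 mm up, then a white neck 35 mm in diameter. In the neck are a spring plunger that pushes the cap up, a toothed drive collar, and catches that hold the cap until the collar is turned.
- cap: ribbed red cap, loose: 58 mm in diameter, 36 mm high, about 45 g, hollow, open below. Origin at the centre of its underside, z up along its axis; at the start on the bottle's axis, underside 125 mm above the table. Grip it across its diameter from above, at any yaw. Unpressed it only spins idly, either way, and cannot be pulled off.
- cap_top (a point): centre of the cap's top, 36 mm above its underside. Pressed, the cap meets a spring (9 N at first, 11.5 N at 16 mm); when its 4 dogs are home among the collar's 12 teeth, 6 to 16 mm down (hidden, different each time), force climbs by 10 N per mm; press slowly to about 16 N. Dogs may land on the teeth, 3 mm short: within 0.5 rad of turning they drop, the force falls, and one presses on.
- thread (a joint): angle of the drive collar under the cap, rad: 0 to 0.1 at the start (closed), growing counter-clockwise from above. It turns only with the cap pressed home, takes about 0.12 N m plus rubbing, and stays where it is left. Above 0.75 the catches are withdrawn and the cap lifts straight off; turning on to 2 does no harm. With tooth slack the cap turns up to 1.3 rad in all; regrasping is allowed.
- collar (a joint): how far, in m, the plastic under the collar's teeth is squeezed down by the cap's dogs: 0 at rest, springy, 10 N per mm on top of the plunger's 9 to 11.5 N. Above 0.1 mm the cap is pressed home. More than 1.2 mm (a push of about 22 N in all) spoils the neck and fails.
- tray: square steel tray fixed to the table, 130 x 130 mm outside, rim 12 mm high, walls and floor 4 mm thick. Origin at the centre of its underside, x and y along its sides, so its floor is 4 mm above the origin.
- spare: bystander: a loose amber bottle with a BLUE cap, 68 mm in diameter, 165 mm high; origin at the centre of its base. Not to be opened or moved.
- lens_post: bystander: green lens in a black ring on a post with a round 52 mm foot, 90 mm high; origin under its foot
- mirror_post: bystander: mirror in an aluminium ring on a post with a round 52 mm foot, 85 mm high; origin under its foot
- tissue_box: bystander: flat blue box, 60 x 90 x 35 mm; origin at the centre of its underside
- driver: bystander: screwdriver lying on the table, 150 mm long; origin at its middle
- lens_tube: bystander: short black tube standing on end, 31 mm in diameter, 30 mm high; origin at its underside
- splitter: bystander: glass cube of 25 mm on a black 30 mm square foot, 37 mm high; origin at its underside
There are look-alikes about, which are no part of the job. There is more than one size of the cap; the job needs the smallest. Several things look just like the tray: the one meant starts farthest to the robot's left.

How it is judged:
By the outcome, as a careful person would: the job done as asked, in the order asked, and still so for the second after the job is handed in, with the robot touching nothing.
It also fails if it takes over 61 s, if anything falls off the work surface, if the arm or the gripper's body presses on something with over 40 N, if the wrist force passes 120 N, or if a joint passes its speed limit or range.

ROBOT

A 6-joint arm with a two-finger parallel gripper is mounted at the origin on the work surface. World frame = base frame: x ahead of the robot, y to its left, z up, the work surface at z = 0. Lengths are in mm, angles in degrees, forces in N, time in s.
With the tool pointing down it reaches from about 350 to 850 mm from the base axis. Payload 8.1 kg.
Tool frame: the origin (TCP) lies midway between the tips of the shut fingers; the grasp point (between the pads) lies 19 mm behind it; z points along the fingers, y is the line along which they close (so a half turn about z gives the same grasp; the last joint's range is limited). The gripper opens to 85 mm and grips with 20 to 120 N. Pads are 22 mm wide; open, the fingers measure 114 mm over their backs; the gripper's body (76 mm by 85 mm) begins 54 mm behind the grasp point. The pads swing forward as they close: fully open they stand 13 mm farther back than shut.
Start: joints at [-71.184, 7.471, 85.268, -0, 87.261, -4.893], TCP at [241.275, -549.356, 231.292] pointing down, gripper open.
Joint ranges: [-169.43, 169.43], [-51.17, 129.36], [1.28, 143.12], [-76.62, 256.62], [0, 156.53], [-152.29, 152.29]. Speed limits (degrees/s): [136.94, 136.94, 159.86, 180, 180, 180].

INTERFACE

Orientations are given as [roll, pitch, yaw] about the fixed x, y, z axes, in that order (R = Rz(yaw) Ry(pitch) Rx(roll)).
In Python, from bench import r gives the robot as it stands. The module is installed in compiled form; this text tells all that it offers.
- The arm moves only by the tool jog_arm, never from a script. Its argument "rows" is a list of rows, each a list of 2 entries, a list of its own where there are three numbers: the shift along the tool's x, y, z in mm, then the turn, a rotation vector about the tool's x, y, z in rad. A call has 1 to 10 rows; each row is the pose to reach, as a shift and turn from the pose commanded when the call began, along the tool's axes at that moment; what a row does not reach only later rows make up. A row lasts 1/10 s, in which the tool goes at most 50 mm and 8.59 degrees, less where a joint would pass 70% of its speed; a pose out of reach is approached as far as the arm can. A call with a gripper value outside its range is refused whole. "grip" is the finger opening in mm, from 0 to 85.4, set as the call begins (left out, the last holds). The fingers move at their own pace and stop on an object; "force" is the grip in N (left out, the last holds). Time passes only in rows, so rows that repeat a pose let the fingers close. It gives the time, the measured TCP pose, the force, the opening and the grip force at its end, in the units of the state.
- r.sense(): the state, without advancing time (a new reading comes with each control period).
- r.snapshot(name): name is "scene" or "top"; returns (picture, depth): 384x512x3 uint8, blue, green, red; 384x512 float32, mm along the optical axis (not along the pixel's ray), 0 where there is no reading.
- r.camera_params(name): a dict with "fx", "fy", "cx", "cy" (pixels), "pose" (4x4, takes a point from camera to world coordinates). Camera axes: x right, y down, z forward; pixel columns grow to the right and rows downward; lengths in mm; the calibration is good to about 2 mm. A picture is of the moment at which its call begins. camera_params takes no time and is no camera call.
- r.hand_in(): hands the job in; it is judged then, once.
The state is a dict: "time": time; "joint_pos": joint angles; "qd": joint speeds; "joint_efforts": joint torques, N m; "tool_pos": TCP position; "tcp_rot": TCP orientation; "ft_force": force on the tool from outside, world axes, zero at the start; "wrist_torque": the same for the moment, N m; "finger_gap": finger opening in mm; "grip_force": force on a finger pad.
Only numpy, scipy, OpenCV 4.12 (cv2) and the standard library are available. Lean on these libraries where they do the work, as an engineer would, in place of code of your own. Each camera call takes 0.05 s, during which the arm holds its last target. There are 200 camera calls.

## Working session

There is one attempt and no reset: what is moved stays moved. The work goes in short steps, Python scripts to look and compute and a tool call to move; the robot and the scene stay as the last step left them, time stands still between calls to the robot, and variables do not carry over. Pictures are saved under pics/ and viewed, at most 10 in all, crops included, and the job is handed in when it is done.

Besides the shell and the picture viewer there is one more tool, called after "Call:" by a JSON object that holds its "name" and its "arguments", one argument or row to a line. jog_arm: Moves the arm, as the interface text tells. Its arguments: {"type":"object","properties":{"rows":{"type":"array"},"grip":{"type":"number"},"force":{"type":"number"}},"required":["rows"]}

```bash
mkdir -p pics
python3 - <<'E'
from bench import r
import cv2,numpy as np
for n in("scene","top"):
    p,d=r.snapshot(n); cv2.imwrite(f"pics/{n}0.png",p); np.save(f"{n}_d.npy",d)
    c=r.camera_params(n); print(n,c["fx"],c["cx"],c["cy"],np.round(c["pose"],3).tolist())
print(r.sense())
E
```

```text
scene 358.81928625087335 250.50620326362295 186.49434339107077 [[0.189, 0.558, -0.808, 1288.733], [0.982, -0.122, 0.146, -108.383], [-0.017, -0.821, -0.571, 655.754], [0.0, 0.0, 0.0, 1.0]]
top 469.17760359414046 260.5164601190871 194.522264369829 [[0.004, -0.987, 0.161, 289.848], [-1.0, -0.004, 0.002, 39.35], [-0.001, -0.161, -0.987, 1466.547], [0.0, 0.0, 0.0, 1.0]]
{'time': 0.1, 'joint_pos': array([-7.11839813e+01,  7.51160445e+00,  8.53234179e+01,  7.27933297e-04,
        8.72615435e+01, -4.89275876e+00]), 'qd': array([ 0.0639318 , -0.05579481, -0.24993013, -0.00222016, -0.07056276,
        0.07550718]), 'joint_efforts': array([ 2.15742439e-03, -5.70954001e+01, -5.01940835e+01, -1.08471472e-04,
        8.21398658e-03,  6.24786503e-05]), 'tool_pos': array([ 241.11959657, -548.87649084,  230.33712169]), 'tcp_rot': array([-1.79903848e+02, -8.96058633e-03,  2.37087346e+01]), 'ft_force': array([-1.05524002,  0.65613878,  0.22846641]), 'wrist_torque': array([-0.01220902,  0.01509322,  0.02518936]), 'grip_force': 0.0, 'finger_gap': 85.6123936641166}
```

View pics/scene0.png

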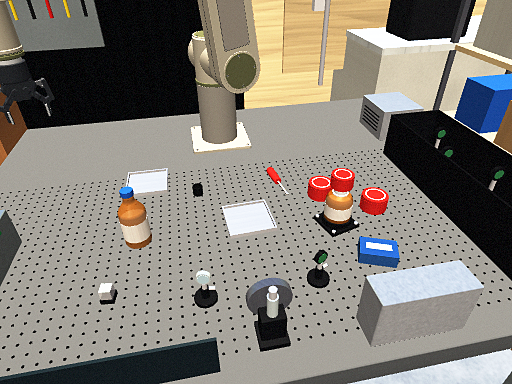

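View pics/top0.png

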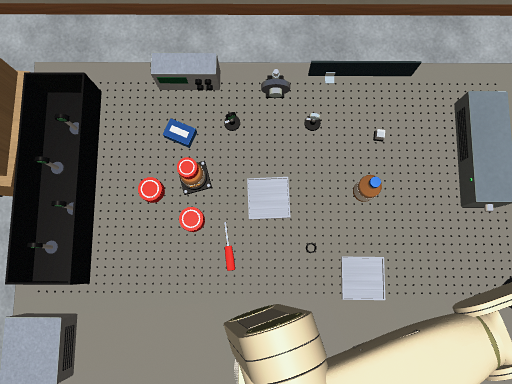

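The top view shows the capped bottle at (188,168) with two loose red caps at (151,189) and (191,219). The trays are at (268,198) and (363,278). Image left is the robot's left (+y), so the tray at (268,198) is the target.

```bash
cat > h.py <<'E'
import numpy as np,cv2
from bench import r
def onplane(c,u,v,z):
    P=np.array(c["pose"]);d=P[:3,:3]@np.array([(u-c["cx"])/c["fx"],(v-c["cy"])/c["fy"],1]);o=P[:3,3]
    return o+d*(z-o[2])/d[2]
def cloud(c,d):
    v,u=np.indices(d.shape);X=np.stack([(u-c["cx"])/c["fx"]*d,(v-c["cy"])/c["fy"]*d,d],-1)
    P=np.array(c["pose"]);return X@P[:3,:3].T+P[:3,3]
E
python3 - <<'E'
from h import *
for n in("scene","top"):
    p=cv2.imread(f"pics/{n}0.png");d=np.load(f"{n}_d.npy");c=r.camera_params(n)
    X=cloud(c,d);h=cv2.cvtColor(p,cv2.COLOR_BGR2HSV)
    m=(((h[...,0]<6)|(h[...,0]>174))&(h[...,1]>150)&(h[...,2]>90)).astype(np.uint8)
    k,l,s,ce=cv2.connectedComponentsWithStats(m)
    for i in range(1,k):
        if s[i,4]<40: continue
        q=X[(l==i)&(d>0)];zt=np.percentile(q[:,2],90);t=q[q[:,2]>zt-6]
        (x,y),R=cv2.minEnclosingCircle(t[:,:2].astype(np.float32))
        print(n,"red",s[i].tolist(),"ztop",zt.round(1),"circ",round(x,1),round(y,1),"R",round(R,1),"med",np.median(t,0).round(1))
    # trays
    g=((h[...,1]<40)&(h[...,2]>165)&(abs(X[...,2]-6)<14)).astype(np.uint8)
    g=cv2.morphologyEx(g,cv2.MORPH_CLOSE,np.ones((5,5)))
    for cn in cv2.findContours(g,cv2.RETR_EXTERNAL,cv2.CHAIN_APPROX_NONE)[0]:
        if cv2.contourArea(cn)<400: continue
        w=np.array([onplane(c,u,v,10)[:2] for u,v in cn[:,0]],np.float32)
        print(n,"tray",cv2.minAreaRect(w))
    # black clamp base + blue cap, tall things in top
    if n=="top":
        for (u,v) in [(188,168),(151,189),(191,219)]:
            print(X[v,u].round(1))
E
```

```text
scene red [45, 0, 9, 18, 61] ztop 421.0 circ -774.8 -706.7 R 7.8 med [-776.7 -708.1  421.5]
scene red [267, 167, 14, 17, 128] ztop 25.3 circ 331.2 139.3 R 38.0 med [331.9 138.4  23.3]
scene red [308, 168, 47, 34, 683] ztop 160.1 circ 582.5 257.2 R 31.0 med [597.7 248.7 160.3]
scene red [336, 170, 14, 8, 83] ztop 162.0 circ 580.7 256.3 R 18.0 med [580.2 256.2 160.8]
scene red [313, 178, 16, 8, 98] ztop 47.3 circ 446.8 258.4 R 23.4 med [446.2 259.   45.8]
scene red [359, 187, 30, 28, 460] ztop 46.2 circ 539.6 385.9 R 38.1 med [555.6 379.5  45.5]
scene red [367, 190, 17, 9, 119] ztop 47.5 circ 539.2 388.6 R 23.2 med [539.  388.5  46.3]
scene tray ((369.94873046875, -31.1158447265625), (1222.9432373046875, 1511.5418701171875), 0.24885721504688263)
top red [177, 157, 22, 22, 144] ztop 162.9 circ 582.4 253.3 R 28.6 med [579.1 248.3 160.6]
top red [181, 161, 12, 12, 118] ztop 164.1 circ 582.5 253.2 R 17.5 med [582.1 254.2 160.9]
top red [138, 177, 27, 26, 225] ztop 48.8 circ 539.2 382.7 R 37.2 med [535.9 379.2  46. ]
top red [142, 182, 15, 14, 170] ztop 49.7 circ 539.9 384.0 R 22.8 med [540.3 385.1  46.6]
top red [179, 207, 26, 25, 203] ztop 49.4 circ 447.0 254.4 R 37.0 med [448.7 248.5  46.6]
top red [183, 211, 16, 15, 176] ztop 49.9 circ 448.3 254.6 R 22.8 med [445.7 256.2  46.7]
top red [225, 246, 10, 25, 191] ztop 26.7 circ 329.2 140.7 R 36.4 med [329.  137.5  24.2]
top tray ((271.82073974609375, -272.1705017089844), (130.1824493408203, 129.6206512451172), 89.55691528320312)
top tray ((519.2966918945312, 18.287784576416016), (129.98838806152344, 130.95916748046875), 2.8136239051818848)
[579.6 249.3 157.2]
[538.5 380.   42.2]
[445.4 253.2  47.6]
```

The bottle cap measures 58 mm across, so it is the smallest, and sits at about (582, 255). The target tray is centred near (519, 18) with a yaw of about 2.8°.

Call:
{"name": "jog_arm", "arguments": {
  "rows": [
    [[635,-599,0],[0,0,0]],
    [[635,-599,0],[0,0,0]],
    [[635,-599,0],[0,0,0]],
    [[635,-599,0],[0,0,0]],
    [[635,-599,0],[0,0,0]],
    [[635,-599,0],[0,0,0]],
    [[635,-599,0],[0,0,0]],
    [[635,-599,0],[0,0,0]],
    [[635,-599,0],[0,0,0]],
    [[635,-599,0],[0,0,0]]
  ],
  "grip": 85,
  "force": 80
}}

```text
time: 1.1
tool_pos: [436.5, -86.9, 231.2]
tcp_rot: [180.0, -0.0, 23.7]
ft_force: [0.8, 0.1, 0.0]
finger_gap: 85.0
grip_force: 0.0
```

```bash
cat >> h.py <<'E'
from scipy.spatial.transform import Rotation as Ro
def to(x,y,z,yaw=None):
    s=r.sense();R=Ro.from_euler('xyz',s["tcp_rot"],degrees=True)
    yaw=s["tcp_rot"][2] if yaw is None else yaw
    T=Ro.from_euler('xyz',[180,0,yaw],degrees=True)
    print("t",round(s["time"],2),"p",s["tool_pos"].round(2),s["tcp_rot"].round(2),"q",s["joint_pos"].round(1),"F",s["ft_force"].round(2),"M",s["wrist_torque"].round(3),"gap",round(s["finger_gap"],1),"gf",s["grip_force"])
    print("shift",R.inv().apply(np.array([x,y,z])-s["tool_pos"]).round(2),"turn",(R.inv()*T).as_rotvec().round(4))
E
python3 -c "
from h import *
to(582,255,231,23.71)"
```

```text
t 1.1 p [436.5  -86.94 231.17] [179.99  -0.    23.7 ] q [-17.9 -17.3 108.6  -0.   88.6  48.4] F [0.75 0.12 0.03] M [-0.003 -0.044  0.015] gap 85.0 gf 0.0
shift [ 2.7067e+02 -2.5462e+02  1.5000e-01] turn [ 0.0002 -0.0001 -0.0002]
```

Call:
{"name": "jog_arm", "arguments": {
  "rows": [
    [[270,-255,0],[0,0,0]],
    [[270,-255,0],[0,0,0]],
    [[270,-255,0],[0,0,0]],
    [[270,-255,0],[0,0,0]],
    [[270,-255,0],[0,0,0]],
    [[270,-255,0],[0,0,0]],
    [[270,-255,0],[0,0,0]],
    [[270,-255,0],[0,0,0]],
    [[270,-255,0],[0,0,0]],
    [[270,-255,0],[0,0,0]]
  ]
}}

```text
time: 2.1
tool_pos: [580.6, 253.2, 230.4]
tcp_rot: [180.0, 0.1, 23.8]
ft_force: [-1.0, -0.7, -0.4]
finger_gap: 85.0
grip_force: 0.0
```

```bash
python3 -c "
from h import *
to(582,255,200,23.71)
p,d=r.snapshot('scene');cv2.imwrite('pics/s1.png',cv2.resize(p[90:250,230:430],None,fx=3,fy=3,interpolation=2))"
```

```text
t 2.1 p [580.56 253.19 230.36] [1.7999e+02 1.0000e-01 2.3770e+01] q [18.9 12.7 79.5 -0.  87.9 85.2] F [-0.97 -0.73 -0.44] M [ 0.02   0.01  -0.014] gap 85.0 gf 0.0
shift [ 2.1  -1.09 30.35] turn [0.0002 0.0018 0.001 ]
```

View pics/s1.png

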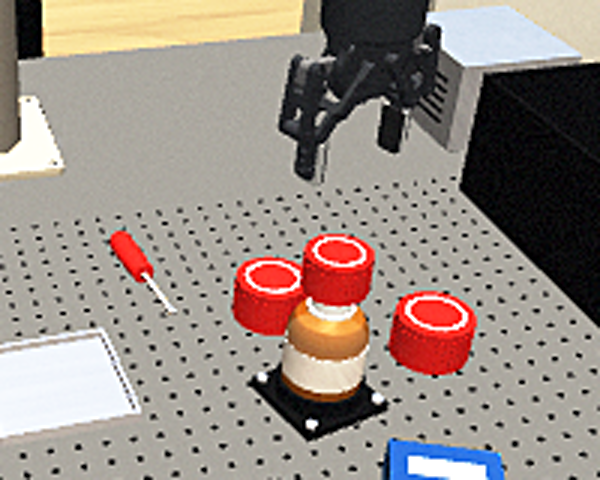

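The gripper is open directly above the bottle's cap (crop pixel 338,255), with the two larger caps clear on either side. Next I descend and grip.

Call:
{"name": "jog_arm", "arguments": {
  "rows": [
    [[1,-0.5,30],[0,0,0]],
    [[1,-0.5,50],[0,0,0]],
    [[1,-0.5,65],[0,0,0]],
    [[1,-0.5,80],[0,0,0]],
    [[1,-0.5,90],[0,0,0]],
    [[1,-0.5,95],[0,0,0]],
    [[1,-0.5,99],[0,0,0]],
    [[1,-0.5,99],[0,0,0]],
    [[1,-0.5,99],[0,0,0]]
  ]
}}

```text
time: 3.05
tool_pos: [582.1, 254.1, 133.0]
tcp_rot: [180.0, -0.1, 23.7]
ft_force: [-0.7, 0.7, -0.6]
finger_gap: 85.0
grip_force: 0.0
```

```bash
python3 -c "
from h import *
to(582,255,132,23.71)"
```

```text
t 3.05 p [582.13 254.15 133.02] [ 1.800e+02 -6.000e-02  2.372e+01] q [19.  16.4 85.5  0.  78.  85.2] F [-0.7   0.66 -0.62] M [-0.01   0.024 -0.005] gap 85.0 gf 0.0
shift [ 0.22 -0.83  1.02] turn [ 0.0001 -0.001   0.0001]
```

Call:
{"name": "jog_arm", "arguments": {
  "rows": [
    [[0,0,0],[0,0,0]],
    [[0,0,0],[0,0,0]],
    [[0,0,0],[0,0,0]],
    [[0,0,0],[0,0,0]],
    [[0,0,0],[0,0,0]],
    [[0,0,0],[0,0,0]],
    [[0,0,0],[0,0,0]],
    [[0,0,0],[0,0,0]]
  ],
  "grip": 50,
  "force": 80
}}

```text
time: 3.85
tool_pos: [582.1, 254.5, 133.7]
tcp_rot: [-180.0, -0.1, 23.7]
ft_force: [-2.8, 0.9, 4.5]
finger_gap: 56.1
grip_force: 83.3
```

```bash
python3 -c "
from h import *
to(582,255,132,23.71)"
```

```text
t 3.85 p [582.08 254.52 133.71] [-1.7998e+02 -9.0000e-02  2.3730e+01] q [19.  16.3 85.5  0.  78.1 85.2] F [-2.75  0.9   4.53] M [0.153 0.485 0.016] gap 56.1 gf 83.34858113899827
shift [ 0.11 -0.47  1.71] turn [-0.0004 -0.0016  0.0003]
```

Call:
{"name": "jog_arm", "arguments": {
  "rows": [
    [[0,0,0.5],[0,0,0]],
    [[0,0,1],[0,0,0]],
    [[0,0,1.5],[0,0,0]],
    [[0,0,2],[0,0,0]],
    [[0,0,2.5],[0,0,0]],
    [[0,0,3],[0,0,0]],
    [[0,0,3],[0,0,0]]
  ]
}}

```text
time: 4.55
tool_pos: [582.1, 254.5, 131.2]
tcp_rot: [-180.0, -0.1, 23.7]
ft_force: [-4.0, 0.3, 8.4]
finger_gap: 56.0
grip_force: 83.6
```

Call:
{"name": "jog_arm", "arguments": {
  "rows": [
    [[0,0,0.3],[0,0,0]],
    [[0,0,0.6],[0,0,0]],
    [[0,0,1],[0,0,0]],
    [[0,0,1],[0,0,0]]
  ]
}}

```text
time: 4.95
tool_pos: [582.2, 254.5, 130.2]
tcp_rot: [-180.0, -0.1, 23.7]
ft_force: [-4.6, 0.6, 8.7]
finger_gap: 56.1
grip_force: 83.7
```

Call:
{"name": "jog_arm", "arguments": {
  "rows": [
    [[-0.3,-0.1,0.4],[0,0,0]],
    [[-0.5,-0.2,0.8],[0,0,0]],
    [[-0.5,-0.2,0.8],[0,0,0]]
  ]
}}

```text
time: 5.25
tool_pos: [582.1, 254.5, 129.7]
tcp_rot: [-180.0, -0.2, 23.7]
ft_force: [-2.2, 0.1, 8.3]
finger_gap: 56.0
grip_force: 83.7
```

Call:
{"name": "jog_arm", "arguments": {
  "rows": [
    [[-0.3,-0.1,0.4],[0,0,0]],
    [[-0.5,-0.2,0.8],[0,0,0]],
    [[-0.5,-0.2,0.8],[0,0,0]]
  ]
}}

```text
time: 5.55
tool_pos: [582.0, 254.5, 129.2]
tcp_rot: [180.0, -0.2, 23.7]
ft_force: [-0.8, -0.9, 8.4]
finger_gap: 56.0
grip_force: 83.7
```

Call:
{"name": "jog_arm", "arguments": {
  "rows": [
    [[0,0,0.4],[0,0,0]],
    [[0,0,0.8],[0,0,0]],
    [[0,0,0.8],[0,0,0]]
  ]
}}

```text
time: 5.85
tool_pos: [582.0, 254.5, 128.4]
tcp_rot: [180.0, -0.2, 23.7]
ft_force: [-1.3, -0.1, 9.2]
finger_gap: 56.2
grip_force: 83.7
```

Call:
{"name": "jog_arm", "arguments": {
  "rows": [
    [[0,0,0.4],[0,0,0]],
    [[0,0,0.8],[0,0,0]],
    [[0,0,0.8],[0,0,0]]
  ]
}}

```text
time: 6.15
tool_pos: [582.1, 254.5, 127.6]
tcp_rot: [180.0, -0.2, 23.7]
ft_force: [-1.2, 0.7, 9.4]
finger_gap: 55.8
grip_force: 83.7
```

Call:
{"name": "jog_arm", "arguments": {
  "rows": [
    [[0,0,0.4],[0,0,0]],
    [[0,0,0.8],[0,0,0]],
    [[0,0,0.8],[0,0,0]]
  ]
}}

```text
time: 6.45
tool_pos: [582.0, 254.5, 126.8]
tcp_rot: [180.0, -0.2, 23.7]
ft_force: [-1.5, 0.0, 9.7]
finger_gap: 56.2
grip_force: 83.7
```

Call:
{"name": "jog_arm", "arguments": {
  "rows": [
    [[0,0,0.4],[0,0,0]],
    [[0,0,0.8],[0,0,0]],
    [[0,0,0.8],[0,0,0]]
  ]
}}

```text
time: 6.75
tool_pos: [582.0, 254.5, 126.0]
tcp_rot: [180.0, -0.2, 23.7]
ft_force: [-0.4, 0.5, 10.0]
finger_gap: 56.5
grip_force: 83.7
```

Call:
{"name": "jog_arm", "arguments": {
  "rows": [
    [[0,0,0.4],[0,0,0]],
    [[0,0,0.8],[0,0,0]],
    [[0,0,0.8],[0,0,0]]
  ]
}}

```text
time: 7.05
tool_pos: [582.0, 254.5, 125.2]
tcp_rot: [180.0, -0.2, 23.7]
ft_force: [-1.7, 0.2, 9.2]
finger_gap: 55.8
grip_force: 83.7
```

Call:
{"name": "jog_arm", "arguments": {
  "rows": [
    [[0,0,0.4],[0,0,0]],
    [[0,0,0.8],[0,0,0]],
    [[0,0,0.8],[0,0,0]]
  ]
}}

```text
time: 7.35
tool_pos: [582.0, 254.5, 124.4]
tcp_rot: [180.0, -0.2, 23.7]
ft_force: [-0.8, -0.2, 9.6]
finger_gap: 56.1
grip_force: 83.7
```

Call:
{"name": "jog_arm", "arguments": {
  "rows": [
    [[0,0,0.4],[0,0,0]],
    [[0,0,0.8],[0,0,0]],
    [[0,0,0.8],[0,0,0]]
  ]
}}

```text
time: 7.65
tool_pos: [582.0, 254.5, 123.7]
tcp_rot: [180.0, -0.2, 23.7]
ft_force: [-1.4, 0.4, 9.1]
finger_gap: 56.2
grip_force: 83.7
```

Call:
{"name": "jog_arm", "arguments": {
  "rows": [
    [[0,0,0.4],[0,0,0]],
    [[0,0,0.8],[0,0,0]],
    [[0,0,0.8],[0,0,0]]
  ]
}}

```text
time: 7.95
tool_pos: [582.1, 254.5, 122.9]
tcp_rot: [180.0, -0.2, 23.7]
ft_force: [-1.6, 0.2, 9.6]
finger_gap: 56.2
grip_force: 83.7
```

Call:
{"name": "jog_arm", "arguments": {
  "rows": [
    [[0,0,0.4],[0,0,0]],
    [[0,0,0.8],[0,0,0]],
    [[0,0,0.8],[0,0,0]]
  ]
}}

```text
time: 8.25
tool_pos: [582.0, 254.5, 122.1]
tcp_rot: [180.0, -0.2, 23.7]
ft_force: [-0.4, 0.0, 10.2]
finger_gap: 56.1
grip_force: 83.7
```

Call:
{"name": "jog_arm", "arguments": {
  "rows": [
    [[0,0,0.4],[0,0,0]],
    [[0,0,0.8],[0,0,0]],
    [[0,0,0.8],[0,0,0]]
  ]
}}

```text
time: 8.55
tool_pos: [582.1, 254.5, 121.4]
tcp_rot: [180.0, -0.2, 23.7]
ft_force: [-1.8, 1.0, 10.2]
finger_gap: 56.4
grip_force: 83.7
```

```bash
python3 -c "
from h import *
p,d=r.snapshot('scene');cv2.imwrite('pics/s2.png',cv2.resize(p[90:250,270:400],None,fx=4,fy=3.7,interpolation=2))"
```

```text
(no output)
```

View pics/s2.png

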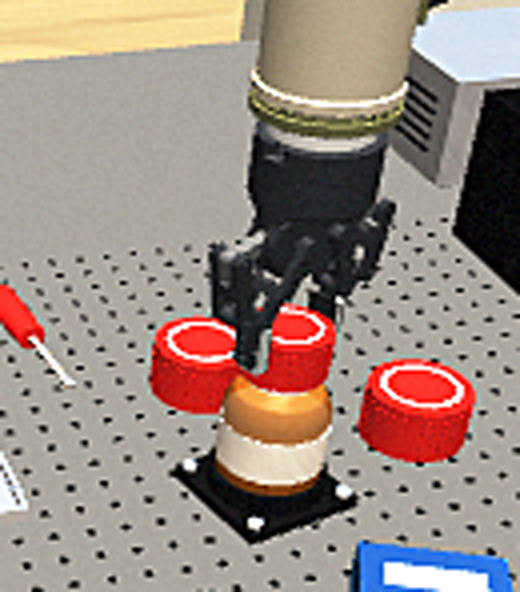

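The cap (crop pixel 290,350) has moved down with the fingers and now sits close to the shoulder. There is no slip, so I keep pressing.

Call:
{"name": "jog_arm", "arguments": {
  "rows": [
    [[0,0,0.4],[0,0,0]],
    [[0,0,0.8],[0,0,0]],
    [[0,0,0.8],[0,0,0]]
  ]
}}

```text
time: 8.9
tool_pos: [582.1, 254.6, 120.8]
tcp_rot: [180.0, -0.2, 23.7]
ft_force: [-2.9, -0.7, 11.7]
finger_gap: 55.8
grip_force: 83.9
```

Call:
{"name": "jog_arm", "arguments": {
  "rows": [
    [[0,0,0.3],[0,0,0]],
    [[0,0,0.3],[0,0,0]],
    [[0,0,0.3],[0,0,0]]
  ]
}}

```text
time: 9.2
tool_pos: [582.1, 254.6, 120.7]
tcp_rot: [180.0, -0.2, 23.7]
ft_force: [-2.5, -0.6, 13.7]
finger_gap: 55.6
grip_force: 83.9
```

Call:
{"name": "jog_arm", "arguments": {
  "rows": [
    [[0,0,0.3],[0,0,0]],
    [[0,0,0.3],[0,0,0]],
    [[0,0,0.3],[0,0,0]]
  ]
}}

```text
time: 9.5
tool_pos: [582.1, 254.6, 120.5]
tcp_rot: [180.0, -0.2, 23.7]
ft_force: [-3.3, -0.5, 13.2]
finger_gap: 55.8
grip_force: 84.0
```

Call:
{"name": "jog_arm", "arguments": {
  "rows": [
    [[0,0,0],[0,0,-0.04]],
    [[0,0,0],[0,0,-0.08]],
    [[0,0,0],[0,0,-0.12]],
    [[0,0,0],[0,0,-0.16]],
    [[0,0,0],[0,0,-0.2]]
  ]
}}

```text
time: 10.0
tool_pos: [582.4, 255.0, 120.3]
tcp_rot: [180.0, -0.3, 35.3]
ft_force: [-0.4, 0.9, 9.9]
finger_gap: 55.7
grip_force: 83.8
```

```bash
python3 -c "
from h import *
to(582,255,132,23.71)"
```

```text
t 10.0 p [582.42 254.98 120.32] [179.95  -0.29  35.27] q [19.  16.9 86.3  0.  76.5 73.7] F [-0.39  0.86  9.94] M [ 0.323  0.21  -0.071] gap 55.7 gf 83.78635335713625
shift [ -0.27  -0.25 -11.68] turn [ 0.0003 -0.0051  0.2018]
```

The force fell, so the dogs dropped off the teeth. Home should be near z = 117.8, and I press on.

Call:
{"name": "jog_arm", "arguments": {
  "rows": [
    [[0,0,0.5],[0,0,0]],
    [[0,0,1],[0,0,0]],
    [[0,0,1.5],[0,0,0]],
    [[0,0,1.5],[0,0,0]]
  ]
}}

```text
time: 10.4
tool_pos: [582.4, 255.0, 119.0]
tcp_rot: [179.9, -0.3, 35.2]
ft_force: [-1.3, 2.0, 10.4]
finger_gap: 56.2
grip_force: 83.9
```

Call:
{"name": "jog_arm", "arguments": {
  "rows": [
    [[0,0,0.3],[0,0,0]],
    [[0,0,0.6],[0,0,0]],
    [[0,0,0.6],[0,0,0]]
  ]
}}

```text
time: 10.7
tool_pos: [582.4, 255.0, 118.5]
tcp_rot: [179.9, -0.3, 35.2]
ft_force: [-1.9, 1.1, 10.9]
finger_gap: 56.0
grip_force: 83.9
```

Call:
{"name": "jog_arm", "arguments": {
  "rows": [
    [[0,0,0.3],[0,0,0]],
    [[0,0,0.6],[0,0,0]],
    [[0,0,0.6],[0,0,0]]
  ]
}}

```text
time: 11.0
tool_pos: [582.5, 255.0, 118.2]
tcp_rot: [179.9, -0.3, 35.2]
ft_force: [-2.3, 1.5, 13.6]
finger_gap: 56.2
grip_force: 84.1
```

Call:
{"name": "jog_arm", "arguments": {
  "rows": [
    [[0,0,0.2],[0,0,0]],
    [[0,0,0.4],[0,0,0]],
    [[0,0,0.4],[0,0,0]]
  ]
}}

```text
time: 11.3
tool_pos: [582.5, 255.0, 118.0]
tcp_rot: [179.9, -0.3, 35.2]
ft_force: [-3.8, 0.7, 14.9]
finger_gap: 56.1
grip_force: 84.2
```

Call:
{"name": "jog_arm", "arguments": {
  "rows": [
    [[0,0,0.2],[0,0,0]],
    [[0,0,0.2],[0,0,0]]
  ]
}}

```text
time: 11.5
tool_pos: [582.5, 255.0, 117.9]
tcp_rot: [179.9, -0.3, 35.2]
ft_force: [-3.6, 0.6, 15.9]
finger_gap: 56.0
grip_force: 84.3
```

Call:
{"name": "jog_arm", "arguments": {
  "rows": [
    [[0,0,0],[0,0,-0.05]],
    [[0,0,0],[0,0,-0.1]],
    [[0,0,0],[0,0,-0.15]],
    [[0,0,0],[0,0,-0.2]],
    [[0,0,0],[0,0,-0.25]]
  ]
}}

```text
time: 12.0
tool_pos: [582.4, 255.3, 117.9]
tcp_rot: [179.9, -0.3, 49.6]
ft_force: [-3.6, 1.3, 15.5]
finger_gap: 56.1
grip_force: 84.3
```

```bash
python3 -c "
from h import *
to(582,255,132,23.71)"
```

```text
t 12.0 p [582.4  255.27 117.9 ] [179.89  -0.3   49.62] q [19.  17.  86.4  0.1 76.3 59.4] F [-3.58  1.25 15.47] M [ 0.227  0.741 -0.164] gap 56.1 gf 84.34906052425504
shift [ -0.39  -0.11 -14.1 ] turn [ 0.0007 -0.0055  0.4522]
```

Call:
{"name": "jog_arm", "arguments": {
  "rows": [
    [[0,0,0],[0,0,-0.06]],
    [[0,0,0],[0,0,-0.12]],
    [[0,0,0],[0,0,-0.18]],
    [[0,0,0],[0,0,-0.24]],
    [[0,0,0],[0,0,-0.3]],
    [[0,0,0],[0,0,-0.35]]
  ]
}}

```text
time: 12.6
tool_pos: [582.3, 255.4, 117.9]
tcp_rot: [179.8, -0.2, 69.7]
ft_force: [-4.7, 1.6, 16.8]
finger_gap: 55.7
grip_force: 84.4
```

```bash
python3 -c "
from h import *
to(582,255,132,92.8)"
```

```text
t 12.6 p [582.3  255.38 117.91] [179.81  -0.25  69.7 ] q [19.  17.  86.4  0.1 76.3 39.3] F [-4.71  1.63 16.84] M [ 0.356  0.818 -0.143] gap 55.7 gf 84.3839929997921
shift [ -0.4   -0.1  -14.09] turn [ 0.0042 -0.0036 -0.4032]
```

Call:
{"name": "jog_arm", "arguments": {
  "rows": [
    [[0,-0.1,0],[0,0,-0.06]],
    [[-0.1,-0.2,0],[0,0,-0.12]],
    [[-0.1,-0.3,0],[0,0,-0.18]],
    [[-0.1,-0.3,0],[0,0,-0.24]],
    [[-0.1,-0.3,0],[0,0,-0.3]],
    [[-0.1,-0.3,0],[0,0,-0.35]]
  ]
}}

```text
time: 13.2
tool_pos: [582.1, 255.5, 118.0]
tcp_rot: [179.7, -0.2, 89.8]
ft_force: [-4.2, 2.4, 16.2]
finger_gap: 56.1
grip_force: 84.4
```

```bash
python3 -c "
from h import *
to(582,255,132,92.8)"
```

```text
t 13.2 p [582.08 255.5  117.96] [ 1.7972e+02 -1.7000e-01  8.9760e+01] q [19.  16.9 86.5  0.1 76.3 19.3] F [-4.23  2.44 16.21] M [ 0.387  0.746 -0.218] gap 56.1 gf 84.39937524497509
shift [-4.500e-01 -1.000e-02 -1.404e+01] turn [ 0.0049 -0.0029 -0.0531]
```

Call:
{"name": "jog_arm", "arguments": {
  "rows": [
    [[0,0,0],[0,0,-0.06]],
    [[0,0,0],[0,0,-0.12]],
    [[0,0,0],[0,0,-0.18]],
    [[0,0,0],[0,0,-0.24]],
    [[0,0,0],[0,0,-0.3]],
    [[0,0,0],[0,0,-0.36]],
    [[0,0,0],[0,0,-0.4]]
  ]
}}

```text
time: 13.9
tool_pos: [581.9, 255.5, 117.9]
tcp_rot: [179.7, -0.1, 112.7]
ft_force: [-4.9, 2.5, 16.1]
finger_gap: 56.6
grip_force: 84.4
```

```bash
python3 -c "
from h import *
to(582,255,132,92.8)"
```

```text
t 13.9 p [581.92 255.54 117.92] [ 1.7969e+02 -6.0000e-02  1.1267e+02] q [19.  16.9 86.5  0.1 76.3 -3.6] F [-4.88  2.51 16.1 ] M [ 0.345  0.87  -0.177] gap 56.6 gf 84.36644397675991
shift [ -0.51  -0.06 -14.09] turn [ 0.0051 -0.0019  0.3469]
```

Turned 1.35 rad while held home with steady torque. Now lift gently and watch the force.

Call:
{"name": "jog_arm", "arguments": {
  "rows": [
    [[0,0,-2],[0,0,0]],
    [[0,0,-5],[0,0,0]],
    [[0,0,-9],[0,0,0]],
    [[0,0,-13],[0,0,0]],
    [[0,0,-16],[0,0,0]],
    [[0,0,-18],[0,0,0]],
    [[0,0,-19],[0,0,0]],
    [[0,0,-19],[0,0,0]]
  ]
}}

```text
time: 14.7
tool_pos: [580.9, 254.2, 133.9]
tcp_rot: [179.9, -0.0, 112.5]
ft_force: [-0.2, 1.2, 7.1]
finger_gap: 55.9
grip_force: 85.0
```

```bash
python3 -c "
from h import *
to(582,255,231,92.8)
p,d=r.snapshot('scene');cv2.imwrite('pics/s3.png',cv2.resize(p[90:250,270:400],None,fx=4,fy=3.7,interpolation=2))"
```

```text
t 14.7 p [580.92 254.18 133.89] [179.9   -0.   112.52] q [19.  16.1 85.7  0.  78.  -3.5] F [-0.22  1.17  7.13] M [0.183 0.005 0.004] gap 55.9 gf 85.04323102533817
shift [  0.35   1.47 -97.11] turn [ 1.700e-03 -3.000e-04  3.442e-01]
```

View pics/s3.png

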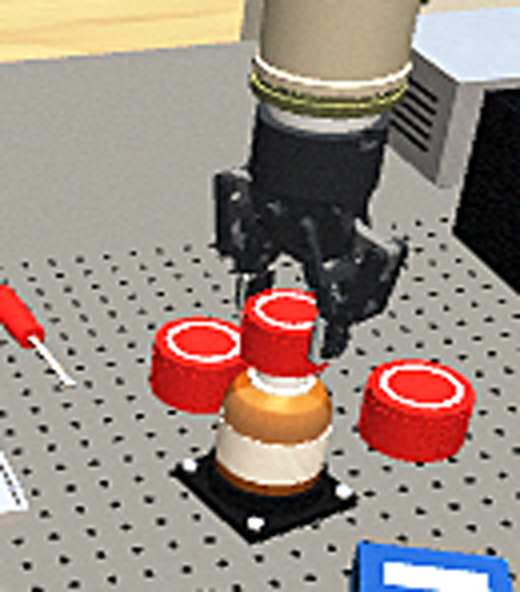

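The cap (crop pixel 285,330) has risen back to its starting height, with the spring still pushing up slightly. I lift a little more and check the pull.

Call:
{"name": "jog_arm", "arguments": {
  "rows": [
    [[0,0,-1],[0,0,0]],
    [[0,0,-2],[0,0,0]],
    [[0,0,-3],[0,0,0]],
    [[0,0,-4],[0,0,0]],
    [[0,0,-4],[0,0,0]]
  ]
}}

```text
time: 15.25
tool_pos: [580.0, 254.2, 135.9]
tcp_rot: [-180.0, -0.0, 112.5]
ft_force: [2.9, 3.6, -3.3]
finger_gap: 55.6
grip_force: 85.4
```

```bash
python3 -c "
from h import *
to(582,255,231,92.8)"
```

```text
t 15.25 p [580.01 254.19 135.91] [-1.7996e+02 -4.0000e-02  1.1252e+02] q [19.  16.  85.6  0.  78.4 -3.5] F [ 2.9   3.58 -3.31] M [ 0.704 -0.6    0.041] gap 55.6 gf 85.42695142328739
shift [ 5.000e-02  2.070e+00 -9.509e+01] turn [-0.0009 -0.0005  0.3442]
```

Call:
{"name": "jog_arm", "arguments": {
  "rows": [
    [[0.3,0.6,0],[0,0,0]],
    [[0.7,1.3,0],[0,0,0]],
    [[0.7,1.3,0],[0,0,0]],
    [[0.7,1.3,0],[0,0,0]]
  ]
}}

```text
time: 15.65
tool_pos: [581.1, 254.8, 136.7]
tcp_rot: [-180.0, 0.0, 112.5]
ft_force: [0.9, -0.8, -1.1]
finger_gap: 56.0
grip_force: 85.7
```

```bash
python3 -c "
from h import *
to(582,255,231,92.8)"
```

```text
t 15.65 p [581.06 254.75 136.74] [-1.7995e+02  1.0000e-02  1.1251e+02] q [19.1 16.2 85.4 -0.  78.5 -3.5] F [ 0.87 -0.84 -1.12] M [ 0.006 -0.033 -0.008] gap 56.0 gf 85.73752742260695
shift [ -0.15   0.89 -94.26] turn [-8.00e-04  3.00e-04  3.44e-01]
```

The downward pull was side friction, and it has now gone. I continue lifting.

Call:
{"name": "jog_arm", "arguments": {
  "rows": [
    [[0,0,-1],[0,0,0]],
    [[0,0,-2],[0,0,0]],
    [[0,0,-3],[0,0,0]],
    [[0,0,-4],[0,0,0]],
    [[0,0,-4],[0,0,0]]
  ]
}}

```text
time: 16.15
tool_pos: [581.4, 255.1, 141.3]
tcp_rot: [180.0, 0.0, 112.5]
ft_force: [-0.2, -0.3, -0.1]
finger_gap: 56.2
grip_force: 85.7
```

```bash
python3 -c "
from h import *
to(582,255,231,92.8)"
```

```text
t 16.15 p [581.41 255.09 141.31] [179.98   0.   112.52] q [19.1 16.  85.1  0.  78.9 -3.5] F [-0.2  -0.3  -0.08] M [ 0.005  0.021 -0.013] gap 56.2 gf 85.73578828945756
shift [ -0.31   0.55 -89.69] turn [ 4.000e-04 -1.000e-04  3.441e-01]
```

Call:
{"name": "jog_arm", "arguments": {
  "rows": [
    [[0,0,-8],[0,0,0]],
    [[0,0,-18],[0,0,0]],
    [[0,0,-30],[0,0,0]],
    [[0,0,-45],[0,0,0]],
    [[0,0,-58],[0,0,0]],
    [[0,0,-65],[0,0,0]],
    [[0,0,-70],[0,0,0]],
    [[0,0,-70],[0,0,0]]
  ]
}}

```text
time: 16.95
tool_pos: [581.6, 255.2, 211.9]
tcp_rot: [179.9, 0.0, 112.5]
ft_force: [-0.0, 0.2, -0.5]
finger_gap: 55.9
grip_force: 85.7
```

```bash
python3 -c "
from h import *
to(519,18,211,92.8)
p,d=r.snapshot('scene');cv2.imwrite('pics/s4.png',cv2.resize(p[50:250,230:430],None,fx=3,fy=3,interpolation=2))"
```

```text
t 16.95 p [581.65 255.16 211.92] [1.7993e+02 1.0000e-02 1.1252e+02] q [19.1 13.3 80.7 -0.  85.9 -3.5] F [-0.02  0.18 -0.5 ] M [-0.035 -0.012  0.026] gap 55.9 gf 85.73579454794526
shift [-195.09 -148.7     0.75] turn [ 1.300e-03 -1.000e-04  3.441e-01]
```

View pics/s4.png

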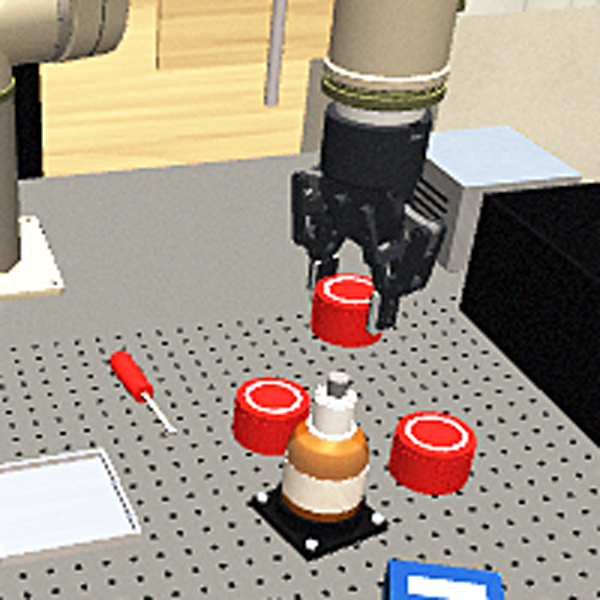

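The cap is held at crop pixel (348,310) and the bottle neck is open below it. I move over the tray.

Call:
{"name": "jog_arm", "arguments": {
  "rows": [
    [[-15,-11,0],[0,0,0.05]],
    [[-45,-34,0],[0,0,0.1]],
    [[-80,-61,0],[0,0,0.15]],
    [[-115,-88,0],[0,0,0.2]],
    [[-150,-115,0],[0,0,0.25]],
    [[-177,-136,0],[0,0,0.3]],
    [[-190,-145,0],[0,0,0.344]],
    [[-195,-149,0],[0,0,0.344]],
    [[-195,-149,0],[0,0,0.344]],
    [[-195,-149,0],[0,0,0.344]]
  ]
}}

```text
time: 18.0
tool_pos: [518.5, 18.9, 210.8]
tcp_rot: [-180.0, -0.0, 92.9]
ft_force: [0.1, 0.5, -0.7]
finger_gap: 55.9
grip_force: 85.8
```

```bash
python3 -c "
from h import *
to(519,18,30,92.8)
for n in ('scene','top'):
    p,d=r.snapshot(n);c=r.camera_params(n);X=cloud(c,d);h=cv2.cvtColor(p,cv2.COLOR_BGR2HSV)
    m=((h[...,0]<6)|(h[...,0]>174))&(h[...,1]>130)&(h[...,2]>60)&(abs(X[...,0]-519)<60)&(abs(X[...,1]-18)<60)&(X[...,2]>100)
    q=X[m];print(n,len(q),np.percentile(q,[1,50,99],axis=0).round(1) if len(q) else '')"
```

```text
t 18.0 p [518.52  18.91 210.8 ] [-1.7999e+02 -3.0000e-02  9.2900e+01] q [-3.6 -4.6 99.6  0.  84.9 -6.5] F [ 0.06  0.46 -0.67] M [ 0.006 -0.031  0.009] gap 55.9 gf 85.80569833517075
shift [ -1.05   0.47 180.8 ] turn [-0.0002 -0.0006  0.0018]
scene 275 [[495.1  -8.9 202. ]
 [538.8   7.2 223.9]
 [555.8  46.5 264.4]]
top 28 [[488.5  -7.8 213.2]
 [502.9  35.3 236.1]
 [510.1  43.3 348.4]]
```

Call:
{"name": "jog_arm", "arguments": {
  "rows": [
    [[-0.3,0.2,20],[0,0,0]],
    [[-0.5,0.4,50],[0,0,0]],
    [[-0.8,0.4,85],[0,0,0]],
    [[-1,0.5,120],[0,0,0]],
    [[-1,0.5,150],[0,0,0]],
    [[-1,0.5,170],[0,0,0]],
    [[-1,0.5,182],[0,0,0]],
    [[-1,0.5,188],[0,0,0]],
    [[-1,0.5,190],[0,0,0]],
    [[-1,0.5,190],[0,0,0]]
  ]
}}

```text
time: 19.1
tool_pos: [519.7, 17.0, 21.8]
tcp_rot: [179.9, 0.0, 92.8]
ft_force: [-0.1, 0.1, -0.8]
finger_gap: 55.9
grip_force: 85.8
```

Call:
{"name": "jog_arm", "arguments": {
  "rows": [
    [[0,0,1],[0,0,0]],
    [[0,0,2],[0,0,0]],
    [[0,0,3],[0,0,0]],
    [[0,0,4],[0,0,0]],
    [[0,0,4],[0,0,0]]
  ]
}}

```text
time: 19.6
tool_pos: [518.8, 16.9, 16.9]
tcp_rot: [-180.0, -0.0, 92.8]
ft_force: [0.2, -0.6, -0.5]
finger_gap: 56.0
grip_force: 85.8
```

Call:
{"name": "jog_arm", "arguments": {
  "rows": [
    [[0,0,0.5],[0,0,0]],
    [[0,0,1],[0,0,0]],
    [[0,0,1.5],[0,0,0]],
    [[0,0,1.5],[0,0,0]]
  ]
}}

```text
time: 20.0
tool_pos: [518.8, 16.9, 15.4]
tcp_rot: [-180.0, -0.0, 92.8]
ft_force: [0.3, 0.1, -0.2]
finger_gap: 56.1
grip_force: 85.8
```

Call:
{"name": "jog_arm", "arguments": {
  "rows": [
    [[0,0,0.5],[0,0,0]],
    [[0,0,1],[0,0,0]],
    [[0,0,1.5],[0,0,0]],
    [[0,0,1.5],[0,0,0]]
  ]
}}

```text
time: 20.4
tool_pos: [518.8, 16.9, 13.9]
tcp_rot: [-180.0, -0.0, 92.8]
ft_force: [0.5, -0.5, 0.3]
finger_gap: 56.0
grip_force: 85.8
```

Call:
{"name": "jog_arm", "arguments": {
  "rows": [
    [[0,0,0.5],[0,0,0]],
    [[0,0,1],[0,0,0]],
    [[0,0,1],[0,0,0]]
  ]
}}

```text
time: 20.7
tool_pos: [518.9, 16.9, 13.1]
tcp_rot: [180.0, 0.0, 92.8]
ft_force: [-1.0, -0.4, 1.7]
finger_gap: 55.9
grip_force: 86.1
```

Call:
{"name": "jog_arm", "arguments": {
  "rows": [
    [[0,0,0.4],[0,0,0]],
    [[0,0,0.4],[0,0,0]],
    [[0,0,0.4],[0,0,0]]
  ]
}}

```text
time: 21.0
tool_pos: [519.0, 16.9, 13.1]
tcp_rot: [180.0, 0.0, 92.8]
ft_force: [-2.7, 0.4, 5.3]
finger_gap: 56.1
grip_force: 86.6
```

The cap is on the floor. I release it with a modest opening and rise.

Call:
{"name": "jog_arm", "arguments": {
  "rows": [
    [[0,0,0],[0,0,0]],
    [[0,0,0],[0,0,0]],
    [[0,0,0],[0,0,0]],
    [[0,0,0],[0,0,0]],
    [[0,0,0],[0,0,0]],
    [[0,0,0],[0,0,0]]
  ],
  "grip": 72
}}

```text
time: 21.6
tool_pos: [518.8, 16.9, 12.6]
tcp_rot: [-180.0, -0.0, 92.8]
ft_force: [0.1, -0.8, -0.7]
finger_gap: 72.2
grip_force: 0.0
```

Call:
{"name": "jog_arm", "arguments": {
  "rows": [
    [[0,0,-3],[0,0,0]],
    [[0,0,-8],[0,0,0]],
    [[0,0,-18],[0,0,0]],
    [[0,0,-35],[0,0,0]],
    [[0,0,-60],[0,0,0]],
    [[0,0,-95],[0,0,0]],
    [[0,0,-130],[0,0,0]],
    [[0,0,-165],[0,0,0]],
    [[0,0,-190],[0,0,0]],
    [[0,0,-190],[0,0,0]]
  ]
}}

```text
time: 22.6
tool_pos: [521.6, 16.7, 208.8]
tcp_rot: [179.5, 0.1, 92.8]
ft_force: [0.4, -0.7, 0.1]
finger_gap: 72.3
grip_force: 0.0
```

```bash
python3 -c "
from h import *
to(519,18,200)
p,d=r.snapshot('scene');cv2.imwrite('pics/s5.png',p)"
```

```text
t 22.6 p [521.62  16.74 208.79] [1.7948e+02 6.0000e-02 9.2810e+01] q [-3.8 -4.6 99.9  0.  84.2 -6.6] F [ 0.4 -0.7  0.1] M [ 0.031 -0.007 -0.001] gap 72.3 gf 0.0
shift [ 1.39 -2.64  8.76] turn [0.0091 0.001  0.    ]
```

View pics/s5.png

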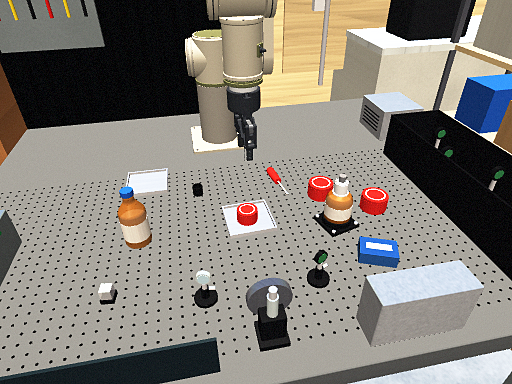

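The cap sits flat, top side up, in the tray at pixel (247,213). The bottle at (340,200) is open and everything else is where it was, so I hand in.

Call:
{"name": "jog_arm", "arguments": {
  "rows": [
    [[0,0,0],[0,0,0]],
    [[0,0,0],[0,0,0]],
    [[0,0,0],[0,0,0]]
  ]
}}

```text
time: 22.95
tool_pos: [518.0, 16.9, 201.2]
tcp_rot: [-179.9, -0.0, 92.8]
ft_force: [-0.4, -0.4, -0.4]
finger_gap: 72.1
grip_force: 0.0
```

```bash
python3 -c "
from h import *
print(r.hand_in())"
```

```text
the job is handed in; nothing more can be done
None
```

The bottle is open and its red cap lies flat, top side up and released, in the left-hand tray; pressing force read at most about 17 N, and I handed the job in at about 23 s (no verdict was returned).

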